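# Clear the marble chute and shelve the filled cup

## Robot

A 7-joint arm with a two-finger parallel gripper is mounted at the origin on the work surface. World frame = base frame: x ahead of the robot, y to its left, z up, the work surface at z = 0. Lengths are in m, angles in rad, forces in N, time in s.
With the tool pointing down it reaches from about 0.35 to 0.9 m from the base axis. Payload 8.1 kg.
Tool frame: the origin (TCP) lies at the centre of the arm's flange, where the gripper is bolted on; the fingertips stand 178 mm ahead of it and the grasp point (between the pads) lies 159 mm ahead of it; z points along the fingers, y is the direction in which the jaws open and shut (so a half turn about z gives the same grasp; the last joint's range is limited). The gripper opens to 92 mm and grips with 3 to 60 N. Pads are 19 mm wide; open, the fingers measure 130 mm over their backs; the gripper's body (75 mm by 190 mm) begins 47 mm behind the grasp point.
Start: joints at [-1.4, 0.434, 0.025, 1.573, -0.012, 1.134, -0.075], TCP at [0.169, 0.602, 0.405] pointing down, gripper open.
Joint ranges: [-2.62, 2.62], [-0.44, 2.09], [-1.27, 1.32], [0.08, 2.57], [-1.32, 4.46], [0.12, 2], [-2.74, 2.74]. Speed limits (rad/s): [2.22, 2.22, 3.01, 3.01, 3.14, 3.14, 3.14].

## Interface

Orientations are given as a rotation vector (axis times angle).
In Python, from cell import arm, get_image, camera_model gives the robot as it stands. The module is installed in compiled form; this text tells all that it offers.
- The arm moves only by the shell command python3 -m pendant 'ROWS' [FORCE]. ROWS is JSON, a list that holds one entry, the list of rows, each a list of 7 numbers: the shift along the tool's x, y, z in mm, then the turn, a rotation vector about the tool's x, y, z in rad, then the closure, from -1 (fully open) to 1 (shut). In form: [[[x, y, z, rx, ry, rz, hand], ...]]. A call has 1 to 20 rows; each row is the pose to reach, as a shift and turn from the pose commanded when the call began, along the tool's axes at that moment; what a row does not reach only later rows make up. A row lasts 1/8 s, in which the tool goes at most 62.5 mm and 10.7 degrees, less where a joint would pass 70% of its speed; a pose out of reach is approached as far as the arm can. A call with a gripper value outside its range is refused whole. The fingers move at their own pace and stop on an object; FORCE is the grip in N (left out, the last holds). Time passes only in rows, so rows that repeat a pose let the fingers close. It gives the time, the measured TCP pose, the force and the opening at its end, in the units of the state.
- arm.observe(): the state, without advancing time (a new reading comes with each control period).
- get_image(name): name is "scene" or "side" or "wrist"; returns the picture (400x640x3 uint8, red, green, blue); there is no depth.
- camera_model(name): a dict with "fx", "fy", "cx", "cy" (pixels), "k1" (the pictures are not rectified: a ray, as slopes to the right and down, at radius r is drawn at 1 + k1 r^2 times it, then the intrinsics apply), "position" and "orientation" of the camera in the world; the wrist camera has in their place "T_tool_cam" (4x4, takes a point from camera to tool coordinates, whose origin is the TCP and whose axes are the flange's). Camera axes: x right, y down, z forward; pixel columns grow to the right and rows downward; lengths in m; the calibration is good to about 2 mm. A picture is of the moment at which its call begins: read the wrist's pose just before it. camera_model takes no time and is no camera call.
- arm.sign_off(): hands the job in, once; it reports no verdict.
The state is a dict: "clock": time; "joints": joint angles; "dq": joint speeds; "joint_efforts": joint torques, N m; "position": TCP position; "ee_rot": TCP orientation; "force": force on the tool from outside, world axes, zero at the start; "ft_torque": the same for the moment, N m; "width": opening from 0.0 (shut) to 1.0 (fully open).
Only numpy, scipy, OpenCV 4.12 (cv2) and the standard library are available. Lean on these libraries where they do the work, as an engineer would, in place of code of your own. Each camera call takes 0.05 s, during which the arm holds its last target.

## Task

Two big marbles (for topping up developer bottles) have jammed at the opening of the chute: nudge the orange one back up the slope and hold it there until the green one has rolled out, then let the orange one follow, so that both roll down into the blue cup standing under the chute's lip; do not pick them up. Then draw the cup out, stand it on the dark mat and let go, take it again the other way, across its longer side, and set it gently and upright on the green raised ledge, midway between the two cheeks and squarely along them, with both marbles still in it. Do not shift the bottle, the reel or the beaker.

Things in the scene. Friction and masses are not known exactly. Their poses are not given: they have to be found in the camera images.
- ball_a: Green ball (marble), 34 mm in diameter, 38 to 54 g, origin at its centre (turns as it rolls). At the start it rests on the red shelf in the deck's lane, at deck x = 21, y = -24 mm, against the lane's -y wall, held there by the orange ball. With the orange ball out of the way it rolls by itself off the shelf, through the opening and down the spout, within about 2 s.
- ball_b: Orange ball (marble), same size and weight. It is wedged between the green ball and the straight wall, just up the slope of the opening, at deck x = 39, y = 5 mm, and blocks the way. Pushed from the opening side it rolls up the slope with almost no force.
- deck: White floor of the fixed open-topped chute, sloping 10 degrees down towards the robot. Origin on the floor at the opening, mid-spout, 86 mm above the table; x up the slope, y across, z square to the floor. Straight wall at y = 22 mm all along. Up the slope a lane 63 mm wide (y -41 to 22, x 0 to 130 mm); down the slope a spout 44 mm wide (y -22 to 22, x 0 to -85 mm). Walls 18 mm high.
- opening (a point): The opening, 44 mm wide, where lane becomes spout: same place and axes as the deck. On its -y side a red shelf, 20 mm high, closes the lane (y -22 to -41 mm); its face starts at x = 0 and rises up the slope by 30 degrees towards the -y wall. A pusher up to 26 mm wide kept against the straight wall passes beside the green ball; held with its lower side beyond x = 40 mm it leaves that ball free to roll out.
- lip (a point): Lower end of the spout floor, mid-width, 71 mm above the table; axes as the deck's. The lip hangs 10 mm over the cup's near rim edge (its +x edge), so the cup must be drawn some 15 mm or more away from the chute before it is lifted.
- cup: Blue open-topped cup, loose, 140 g: 62 mm (x) by 56 mm (y) by 58 mm high, walls and floor 3 mm. Origin at the centre of its underside. At the start it stands on the table under the lip, its x axis along the chute, pointing to it. There it can be gripped across its y sides. Both balls fit in it, the second on top of the first, just below the rim.
- station (a point): Point on the table under the chute's lip where the cup stands at the start; the balls must roll in with the cup left here.
- mat: Fixed dark rubber mat, 130 x 130 mm, 4 mm thick, flat on the table; origin at the centre of its underside.
- ledge: Fixed stand: foot 120 x 120 x 10 mm, stem, and a green ledge 40 mm deep (x) and 80 mm long (y), its top 70 mm above the table. At its ends two cheeks, 50 mm high and 36 mm deep (x), 68 mm apart inside (y -34 and 34 mm), 4 mm thick. The x sides are open. The cup stands on it with its y axis along the ledge's y (either way round), overhanging in x by 11 mm on both sides. Origin under the foot's centre.
- seat (a point): Middle of the ledge's top, 70 mm above the table, axes as the ledge's: where the centre of the cup's underside belongs.
- bottle: Bystander: brown glass bottle, 60 mm in diameter, 150 mm tall, standing loose; origin at the centre of its underside.
- reel: Bystander: white film reel, 80 mm in diameter, 40 mm high, lying loose flat on the table; origin at the centre of its underside.
- beaker: Bystander: clear plastic beaker, 66 mm in diameter at the rim, 80 mm tall, standing loose; origin at the centre of its underside.
Things that resemble listed ones, but are neither listed nor needed, are in the scene too. Leave any brown look-alike of the ledge alone.

How it is judged:
On the way, in this order (a step that is already met when the one before it is completed fails the run):
1. both balls lie in the cup, which still stands under the lip, not held (x of ball_a in the frame of cup between -0.03 and 0.03 m and y of ball_a in the frame of cup between -0.027 and 0.027 m and z of ball_a in the frame of cup between 0.005 and 0.06 m and x of ball_b in the frame of cup between -0.03 and 0.03 m and y of ball_b in the frame of cup between -0.027 and 0.027 m and z of ball_b in the frame of cup between 0.005 and 0.06 m and horizontal distance between cup and station below 0.025 m and contact force between the fingers and cup below 0.3 N and angle between cup's own z axis and vertical below 0.1 rad and linear speed of cup below 0.02 m/s), for 0.2 s.
2. the cup stands on the mat, let go, with both balls in it (x of ball_a in the frame of cup between -0.03 and 0.03 m and y of ball_a in the frame of cup between -0.027 and 0.027 m and z of ball_a in the frame of cup between 0.005 and 0.06 m and x of ball_b in the frame of cup between -0.03 and 0.03 m and y of ball_b in the frame of cup between -0.027 and 0.027 m and z of ball_b in the frame of cup between 0.005 and 0.06 m and x of cup in the frame of mat between -0.06 and 0.06 m and y of cup in the frame of mat between -0.06 and 0.06 m and z of cup in the frame of mat between 0.001 and 0.009 m and contact force between the fingers and cup below 0.3 N and angle between cup's own z axis and vertical below 0.1 rad and linear speed of cup below 0.02 m/s), for 0.2 s.
At the end, for the whole second after the job is handed in: The cup stands upright (within 0.1 rad) and still on the ledge between the cheeks, let go: its underside's centre within 12 mm of the seat point across the ledge, 10 mm along it and 6 mm in height, its y axis within 0.2 rad of the ledge's; both balls are in the cup (x of ball_a in the frame of cup between -0.03 and 0.03 m and y of ball_a in the frame of cup between -0.027 and 0.027 m and z of ball_a in the frame of cup between 0.005 and 0.06 m and x of ball_b in the frame of cup between -0.03 and 0.03 m and y of ball_b in the frame of cup between -0.027 and 0.027 m and z of ball_b in the frame of cup between 0.005 and 0.06 m and x of cup in the frame of seat between -0.012 and 0.012 m and y of cup in the frame of seat between -0.01 and 0.01 m and z of cup in the frame of seat between -0.006 and 0.006 m and angle between the y axis of cup and the y axis of ledge, either way round below 0.2 rad and contact force between the fingers and cup below 0.3 N and angle between cup's own z axis and vertical below 0.1 rad and linear speed of cup below 0.02 m/s); the robot touches nothing.
It fails at once if a ball is lifted off the chute's floor instead of rolling down it ((x of ball_a in the frame of deck between -0.07 and 0.14 m and y of ball_a in the frame of deck between -0.06 and 0.04 m and z of ball_a in the frame of deck between 0.032 and 0.3 m and distance between ball_a and cup above 0.075 m) or (x of ball_b in the frame of deck between -0.07 and 0.14 m and y of ball_b in the frame of deck between -0.06 and 0.04 m and z of ball_b in the frame of deck between 0.032 and 0.3 m and distance between ball_b and cup above 0.075 m)).
It fails at once if the bottle, reel or beaker is shifted by more than 30 mm or knocked over (distance of any of bottle, reel, beaker from where it was at the start of the episode above 0.03 m or angle between any of bottle, reel, beaker's own z axis and vertical above 0.4 rad).
It fails at once if the cup is slammed onto the ledge (over 25 N) (contact force between cup and ledge above 25 N).
It also fails if it takes over 67 s, if anything falls off the work surface, if the arm or the gripper's body presses on something with over 40 N, if the wrist force passes 120 N, or if a joint passes its speed limit or range.

## Working session

There is one attempt and no reset: what is moved stays moved. The work goes in short steps, Python scripts to look and compute and a shell command to move; the robot and the scene stay as the last step left them, time stands still between calls to the robot, and variables do not carry over. Pictures are saved under pics/ and viewed, and the job is handed in when it is done.

```bash
mkdir -p pics; ls
python3 - <<'E'
from cell import arm,get_image,camera_model
import cv2
s=arm.observe();print(s)
for n in ["scene","side","wrist"]:
    im=get_image(n);cv2.imwrite(f"pics/{n}0.png",im[:,:,::-1]);print(n,camera_model(n))
E
```

```text
pics
{'clock': 0.0, 'joints': array([-1.39960413,  0.43524926,  0.02496757,  1.57410248, -0.01156639,
        1.13398282, -0.07513695]), 'dq': array([-2.43911664e-04,  1.04946941e-04,  1.20280756e-03,  7.64811347e-05,
        9.39463807e-05,  6.32166042e-04,  1.44662481e-03]), 'joint_efforts': array([ 5.05126991e-04, -6.67822981e+01,  9.85365249e-01, -3.14460754e+01,
       -6.06078096e-02,  4.24256630e-02,  1.72542527e-04]), 'position': array([0.16896195, 0.60149136, 0.40392628]), 'ee_rot': array([-4.28859893e-01, -3.11213678e+00,  2.50858851e-03]), 'force': array([ 0.09916988,  0.20406445, -0.26514802]), 'ft_torque': array([-0.01071904, -0.03656718,  0.00193703]), 'width': 1.003340509121265}
scene {'fx': 400.20018125285077, 'fy': 400.20018125285077, 'cx': 322.7736303930201, 'cy': 199.1202587142284, 'k1': -0.0882269976298855, 'position': array([1.01360952, 0.50914145, 0.77014833]), 'orientation': array([-0.90236643, -2.50043148,  1.07637237])}
side {'fx': 391.6551296471796, 'fy': 391.6551296471796, 'cx': 316.8407395258554, 'cy': 190.27392300980324, 'k1': -0.08611978571442427, 'position': array([ 0.46081739, -0.75400087,  0.69892629]), 'orientation': array([-2.28721303,  0.15563002, -0.09720945])}
wrist {'fx': 281.7094504382855, 'fy': 281.7094504382855, 'cx': 319.12038623470875, 'cy': 198.2102025620682, 'k1': -0.010443596148124932, 'T_tool_cam': array([[ 4.29903969e-04, -9.62492126e-01, -2.71309274e-01,
         7.20633794e-02],
       [ 9.99999887e-01,  3.58871677e-04,  3.11425981e-04,
         4.20066958e-04],
       [-2.02379841e-04, -2.71309378e-01,  9.62492172e-01,
         2.05276602e-02],
       [ 0.00000000e+00,  0.00000000e+00,  0.00000000e+00,
         1.00000000e+00]])}
```

View pics/scene0.png

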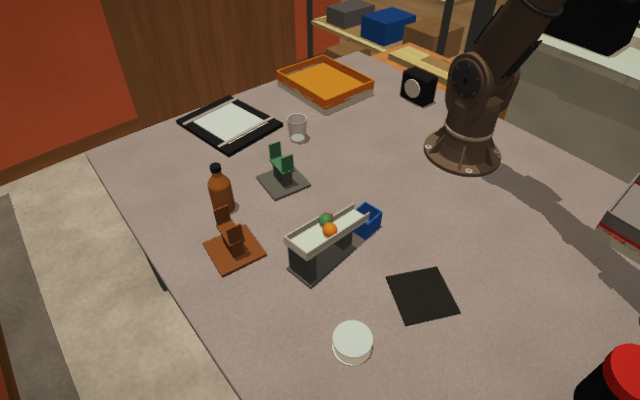

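View pics/side0.png

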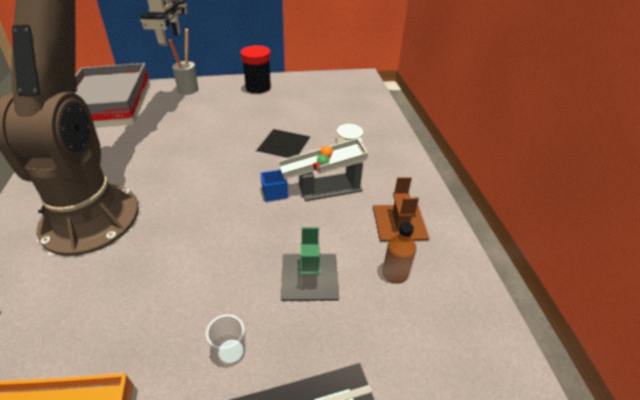

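View pics/wrist0.png

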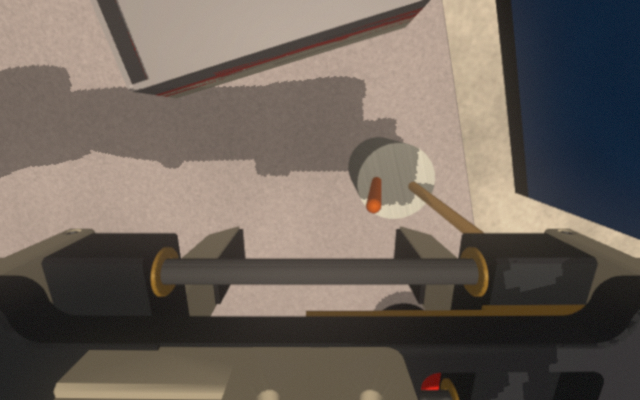

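The scene camera shows the chute at (325,235), the cup at (368,220), the mat at (423,295), the green ledge at (283,170) and its brown look-alike at (233,240). The bottle is at (221,190), the beaker at (297,127) and the reel at (352,342). A blue box on the far shelf at (388,25) could be mistaken for the cup. Next I'll take close crops.

```bash
cat > h.py <<'E'
import numpy as np,cv2
from cell import arm,get_image,camera_model
from scipy.spatial.transform import Rotation as R
def pose(n,st=None):
    m=camera_model(n)
    if n=="wrist":
        s=st or arm.observe();T=np.eye(4);T[:3,:3]=R.from_rotvec(s["ee_rot"]).as_matrix();T[:3,3]=s["position"]
        C=T@m["T_tool_cam"];return m,C[:3,:3],C[:3,3]
    return m,R.from_rotvec(m["orientation"]).as_matrix(),m["position"]
def ray(n,uv,st=None):
    m,Rc,p=pose(n,st);d=np.array([(uv[0]-m["cx"])/m["fx"],(uv[1]-m["cy"])/m["fy"]]);x=d.copy()
    for _ in range(20): x=d/(1+m["k1"]*(x@x))
    return p,Rc@np.array([*x,1])
def atz(n,uv,z,st=None):
    p,d=ray(n,uv,st);return p+d*(z-p[2])/d[2]
def tri(*obs):
    A=np.zeros((3,3));b=np.zeros(3)
    for o in obs:
        p,d=ray(*o);d=d/np.linalg.norm(d);M=np.eye(3)-np.outer(d,d);A+=M;b+=M@p
    return np.linalg.solve(A,b)
def proj(n,P,st=None):
    m,Rc,p=pose(n,st);c=Rc.T@(np.asarray(P,float)-p);x=c[:2]/c[2];x=x*(1+m["k1"]*(x@x));return np.array([m["cx"]+m["fx"]*x[0],m["cy"]+m["fy"]*x[1]])
def crop(src,x,y,w,h,k,out):
    im=cv2.imread(src)[y:y+h,x:x+w];cv2.imwrite(out,cv2.resize(im,None,fx=k,fy=k,interpolation=cv2.INTER_CUBIC))
E
python3 - <<'E'
from h import *
crop("pics/scene0.png",240,130,160,160,5,"pics/c1.png") if 0 else None
crop("pics/scene0.png",270,190,130,100,6,"pics/c1.png")
crop("pics/side0.png",250,120,130,90,6,"pics/c2.png")
crop("pics/scene0.png",240,130,90,80,7,"pics/c3.png")
crop("pics/side0.png",265,215,90,90,6,"pics/c4.png")
E
```

```text
(no output)
```

View pics/c1.png

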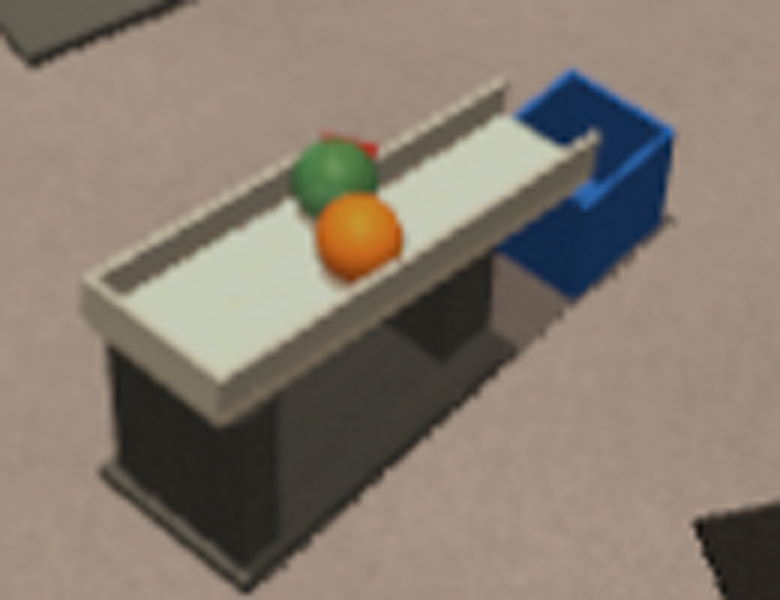

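View pics/c2.png

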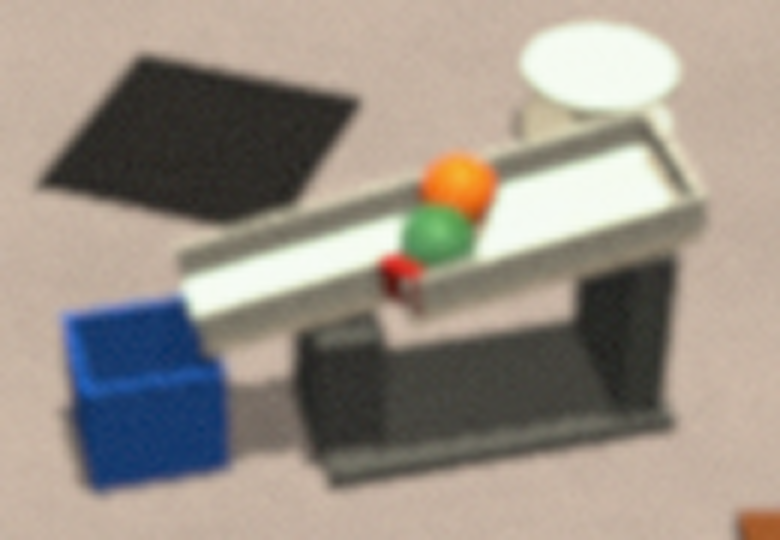

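View pics/c3.png

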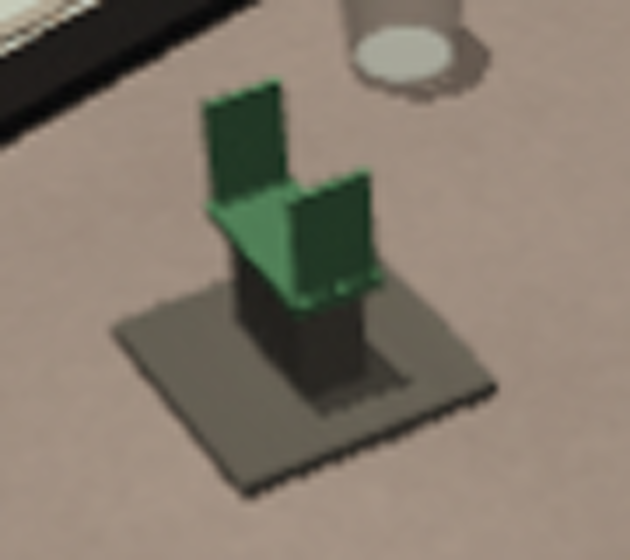

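View pics/c4.png

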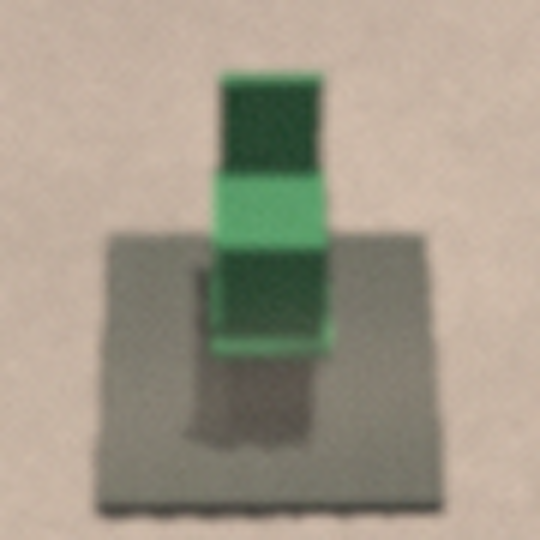

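```bash
cat > fit.py <<'E'
from h import *
from scipy.optimize import least_squares
f=lambda x0,y0,k,p:((p[0]+.5)/k-.5+x0,(p[1]+.5)/k-.5+y0)
c1=lambda *p:("scene",f(270,190,6,p)); c2=lambda *p:("side",f(250,120,6,p))
c3=lambda *p:("scene",f(240,130,7,p)); c4=lambda *p:("side",f(265,215,6,p))
def fit(obs,x0,name):
    def P(q,l,tilt=0):
        return R.from_euler('zyx',[q[2],-np.radians(tilt),0]).as_matrix()@np.array(l)+[q[0],q[1],0]
    def res(q):
        return np.concatenate([proj(o[0],T(q,l))-o[1] for o,l in obs])
    def T(q,l):
        if name=="deck": return P(q,l,10)+[0,0,.086]
        return P(q,l)
    s=least_squares(res,x0,loss="soft_l1");print(name,s.x.round(4),"yaw deg",np.degrees(s.x[2]).round(1));print(res(s.x).reshape(-1,2).round(1).tolist());return s.x
if __name__=="__main__":
    B=tri(c1(360,236),c2(459,187));A=tri(c1(336,177),c2(437,237));print("orange",B,"green",A)
    d=B-A
    yaw0=np.arctan2(d[1],d[0])-np.arctan2(29,18)
    D=fit([(c1(360,236),(.039,.005,.017)),(c2(459,187),(.039,.005,.017)),(c1(336,177),(.021,-.024,.017)),(c2(437,237),(.021,-.024,.017)),
      (c1(505,115),(-.085,-.022,0)),(c1(567,152),(-.085,.022,0)),(c2(183,288),(-.085,.022,0)),(c1(220,378),(.13,.022,0)) ],[B[0],B[1],yaw0],"deck")
    hx,hy=.031,.028
    C=fit([(c1(573,72),(-hx,-hy,.058)),(c1(672,130),(-hx,hy,.058)),(c1(585,203),(hx,hy,.058)),(c1(578,297),(hx,hy,0)),(c1(668,218),(-hx,hy,0)),
      (c2(65,315),(-hx,hy,.058)),(c2(85,388),(-hx,-hy,.058)),(c2(225,370),(hx,-hy,.058)),(c2(98,488),(-hx,-hy,0)),(c2(225,465),(hx,-hy,0))],[B[0]-.14,B[1],D[2]],"cup")
    print("lip",[D[0]-.085*np.cos(.1745)*np.cos(D[2]),D[1]-.085*np.cos(.1745)*np.sin(D[2])])
    m=atz("scene",(423,295),.004);print("mat approx",m, atz("side",(283.5,143),.004))
    # mat corners
    M=[atz("side",f(250,120,6,p),.004)[:2] for p in [(142,55),(358,100),(40,186),(245,225)]];print(np.round(M,3).tolist())
    L=fit([(c4(222,77),(-.018,.038,.12)),(c4(322,77),(.018,.038,.12)),(c4(222,247),(-.018,-.038,.12)),(c4(322,247),(.018,-.038,.12)),
      (c4(100,500),(-.06,-.06,.01)),(c4(442,502),(.06,-.06,.01)),(c4(108,235),(-.06,.06,.01)),(c4(422,235),(.06,.06,.01)),
      (c3(248,492),(.06,.06,.005)),(c3(112,328),(.06,-.06,.01)),(c3(497,385),(-.06,.06,.01))],[.45,-.25,0],"ledge")
    print("bottle",tri(("scene",(216,168)),("side",(406,230))),atz("scene",(222,210),0),atz("side",(397,272),0))
    print("reel",atz("scene",(352,340),.04),atz("side",(349.5,132),.04))
    print("beaker",atz("scene",(297.5,120),.08),atz("side",(226,331),.08))
    print("brown",atz("scene",(235,250),.01),atz("side",(401,222),.01))
E
python3 fit.py
```

```text
orange [0.61474286 0.05786083 0.11097123] green [0.60042215 0.02704874 0.10829695]
deck [0.5793 0.046  0.1393] yaw deg 8.0
[[-0.0, -0.1], [-0.3, 0.9], [-0.4, -0.1], [-0.0, 0.9], [-1.0, -1.5], [2.6, 1.2], [-0.4, -0.6], [-0.1, 4.8]]
cup [0.4749 0.0366 0.1365] yaw deg 7.8
[[-0.1, -1.0], [0.9, -0.3], [0.3, 0.8], [-0.4, 0.8], [-0.8, 0.7], [-0.8, -0.7], [-0.3, 0.5], [0.4, -0.5], [-0.9, 0.8], [1.0, 0.5]]
lip [np.float64(0.4963626679542595), np.float64(0.034403022580043505)]
mat approx [0.51901989 0.27164545 0.004     ] [0.51737252 0.26232871 0.004     ]
[[0.491, 0.349], [0.602, 0.291], [0.432, 0.232], [0.532, 0.186]]
ledge [ 0.5318 -0.2485 -0.1203] yaw deg -6.9
[[-0.9, -0.9], [0.2, -0.9], [-1.2, 0.1], [1.3, 0.0], [-1.0, 0.9], [0.8, 0.1], [-0.1, -0.6], [0.7, -0.9], [-0.8, -0.1], [-0.5, -1.3], [0.3, -1.4]]
bottle [ 0.71925983 -0.26229518  0.13948389] [ 7.29533792e-01 -2.58441235e-01 -1.11022302e-16] [ 0.72558337 -0.26000902  0.        ]
reel [0.72887646 0.26079122 0.04      ] [0.72144262 0.24587326 0.04      ]
beaker [ 0.37028077 -0.38544084  0.08      ] [ 0.36734939 -0.39977756  0.08      ]
brown [ 0.7777971  -0.10539295  0.01      ] [ 0.77634905 -0.12130245  0.01      ]
```

Measurements agree with the given sizes: the ball heights come out about 0.11, the cup sits 21 mm out from the lip, and the fit residuals are about 1 px. I choose the green ledge on its grey foot, scene (283,170), over the brown one at (235,240). I'll work out the hover pose over the chute.

```bash
cat >> h.py <<'E'
def go(target_tip,yaw,tipoff=.178,s=None):
    """tool down, tool y at yaw (deg); target point of the tool (tipoff ahead of the TCP)"""
    s=s or arm.observe()
    a=np.radians(yaw);y=np.array([np.cos(a),np.sin(a),0]);z=np.array([0,0,-1.]);x=np.cross(y,z)
    Rt=np.stack([x,y,z],1);p=np.array(target_tip)-z*tipoff
    R0=R.from_rotvec(s["ee_rot"]).as_matrix()
    d=R0.T@(p-s["position"])*1000;rv=R.from_matrix(R0.T@Rt).as_rotvec()
    print("rows",d.round(1).tolist(),rv.round(4).tolist(),"dist",np.linalg.norm(d).round(),"turn",np.degrees(np.linalg.norm(rv)).round(1))
def deck(l,D=(.5793,.046,.1393)):
    return R.from_euler('zyx',[D[2],-np.radians(10),0]).as_matrix()@np.array(l)+[D[0],D[1],.086]
def st():
    s=arm.observe();print("t",round(s["clock"],2),"tcp",s["position"].round(4),"yaw_y",np.degrees(np.arctan2(*R.from_rotvec(s["ee_rot"]).as_matrix()[[1,0],1])).round(2),"down",R.from_rotvec(s["ee_rot"]).as_matrix()[:,2].round(4),"F",s["force"].round(2),"w",round(float(s["width"]),3),"j",s["joints"].round(2));return s
E
python3 - <<'E'
from h import *
st()
p=deck([-.006,.009,0]);print(p)
go([p[0],p[1],.21],11)
E
```

```text
t 0.15 tcp [0.169  0.6016 0.4041] yaw_y 74.31 down [-2.0e-04 -1.2e-03 -1.0e+00] F [ 0.11 -0.12 -0.23] w 1.002 j [-1.4   0.44  0.03  1.57 -0.01  1.13 -0.08]
[0.57221773 0.05407972 0.0847512 ]
rows [-536.3, -418.0, 16.7] [-0.001, 0.0008, 1.105] dist 680.0 turn 63.3
```

```bash
python3 -m pendant '[[[-54,-42,2,0,0,0.11,1],[-107,-84,4,0,0,0.22,1],[-161,-125,5,0,0,0.33,1],[-214,-167,7,0,0,0.44,1],[-268,-209,8,0,0,0.55,1],[-322,-251,10,0,0,0.66,1],[-375,-293,12,0,0,0.77,1],[-429,-334,13,0,0,0.88,1],[-483,-376,15,0,0,1.0,1],[-536,-418,17,0,0,1.105,1],[-536,-418,17,0,0,1.105,1],[-536,-418,17,0,0,1.105,1],[-536,-418,17,0,0,1.105,1]]]' 20
python3 - <<'E'
from h import *
s=st();im=get_image("wrist");cv2.imwrite("pics/w1.png",im[:,:,::-1])
for l in [(.039,.005,.017),(.021,-.024,.017),(-.085,.022,0),(-.085,-.022,0),(.13,.022,0),(.13,-.041,0)]: print(l,proj("wrist",deck(l),s).round())
E
```

```text
clock: 1.78
position: [0.5717, 0.0547, 0.3873]
ee_rot: [-1.998, -2.423, 0.001]
force: [-1.1, 0.0, -0.6]
width: 0.008
t 1.77 tcp [0.5717 0.0547 0.3873] yaw_y 10.99 down [-1.e-03  3.e-04 -1.e+00] F [-1.13  0.04 -0.56] w 0.008 j [-0.54  0.39  0.49  1.75 -0.21  1.05  0.21]
(0.039, 0.005, 0.017) [362. 205.]
(0.021, -0.024, 0.017) [341. 232.]
(-0.085, 0.022, 0) [246. 174.]
(-0.085, -0.022, 0) [247. 214.]
(0.13, 0.022, 0) [460. 193.]
(0.13, -0.041, 0) [449. 254.]
```

View pics/w1.png

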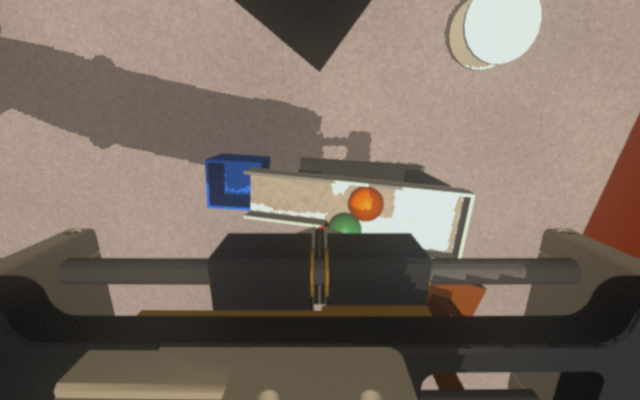

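Run:
```python
from h import *
crop("pics/w1.png",195,140,290,180,2.7,"pics/c5.png")
s=arm.observe()
for l in [(.0095,.019,.178),(.0095,-.019,.178),(-.0095,.019,.178),(.0095,.019,.14),(.0095,.065,.178),(.0095,.046,.178)]:
    T=R.from_rotvec(s["ee_rot"]).as_matrix();print(l,proj("wrist",s["position"]+T@np.array(l),s).round())
```

```text
(0.0095, 0.019, 0.178) [349. 229.]
(0.0095, -0.019, 0.178) [286. 229.]
(-0.0095, 0.019, 0.178) [348. 258.]
(0.0095, 0.019, 0.14) [358. 259.]
(0.0095, 0.065, 0.178) [426. 229.]
(0.0095, 0.046, 0.178) [394. 229.]
```

View pics/c5.png

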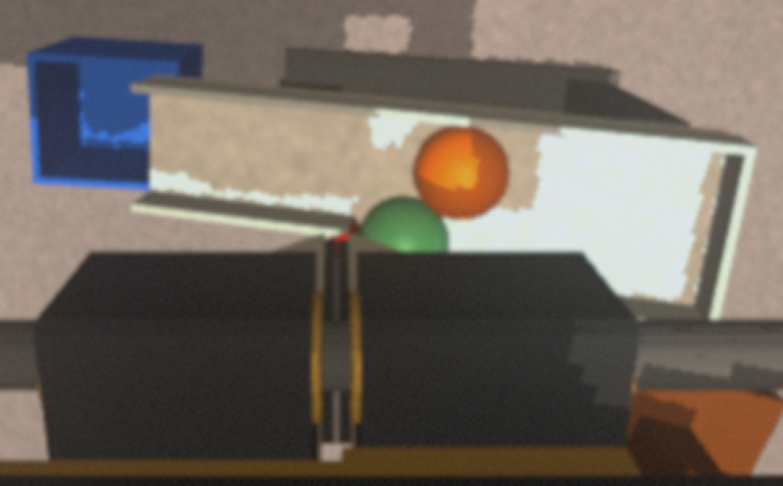

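Run:
```python
from h import *
cv2.imwrite("pics/side1.png",get_image("side")[:,:,::-1])
crop("pics/side1.png",240,40,150,130,5,"pics/c6.png")
```

```text
(no output)
```

View pics/c6.png

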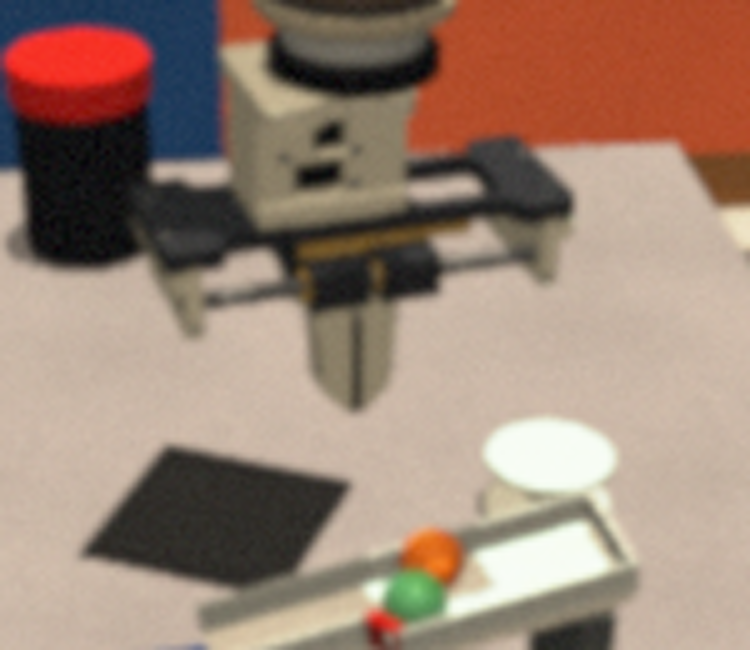

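```bash
cat >> h.py <<'E'
DK=(.5822,.0470,.1393)
def Rtool(yaw,tilt=0):
    a=np.radians(yaw);y=np.array([np.cos(a),np.sin(a),0]);z=np.array([0,0,-1.]);x=np.cross(y,z)
    # tilt: tip leads along +tool y
    return np.stack([x,y,z],1)@R.from_rotvec([np.radians(-tilt),0,0]).as_matrix()
def rel(points,Rt,tipoff=.178,s=None):
    s=s or arm.observe();R0=R.from_rotvec(s["ee_rot"]).as_matrix()
    print("rot",R.from_matrix(R0.T@Rt).as_rotvec().round(4).tolist(),"z",Rt[:,2].round(3))
    for P in points:
        print((R0.T@(np.array(P)-Rt[:,2]*tipoff-s["position"])*1000).round(1).tolist())
E
python3 - <<'E'
from h import *
Rt=Rtool(11,15)
rel([deck(l,DK) for l in [(-.002,.009,.05),(-.002,.009,.005),(.066,.009,.005)]],Rt)
E
```

```text
rot [-0.2624, -0.0011, 0.002] z [ 0.254  0.049 -0.966]
[0.1, -47.1, 80.9]
[-1.5, -39.4, 125.3]
[-5.0, 27.4, 113.5]
```

```bash
python3 -m pendant '[[[0,-24,30,-0.13,0,0.001,1],[0,-47,60,-0.262,-0.001,0.002,1],[0,-47,81,-0.262,-0.001,0.002,1],[0,-44,100,-0.262,-0.001,0.002,1],[-1,-41,115,-0.262,-0.001,0.002,1],[-1.5,-39.4,122,-0.262,-0.001,0.002,1],[-1.5,-39.4,125,-0.262,-0.001,0.002,1],[-1.5,-39.4,125,-0.262,-0.001,0.002,1]]]' 20
python3 - <<'E'
from h import *
s=st()
cv2.imwrite("pics/w2.png",get_image("wrist")[:,:,::-1]);cv2.imwrite("pics/s2.png",get_image("side")[:,:,::-1])
crop("pics/s2.png",250,70,130,110,6,"pics/c7.png")
crop("pics/w2.png",180,120,290,180,2.7,"pics/c8.png")
Rt=Rtool(11,15)
rel([deck(l,DK) for l in [(-.002,.009,.005),(.066,.009,.005)]],Rt)
E
```

```text
clock: 2.88
position: [0.5337, 0.0454, 0.2629]
ee_rot: [1.885, 2.281, 0.3]
force: [-0.6, 0.3, -0.2]
width: 0.001
t 2.88 tcp [0.5337 0.0454 0.2629] yaw_y 10.89 down [ 0.2547  0.0483 -0.9658] F [-0.64  0.32 -0.22] w 0.001 j [-0.45  0.42  0.35  2.09 -0.38  0.42  0.37]
rot [0.0009, 0.0012, -0.002] z [ 0.254  0.049 -0.966]
[1.6, -0.7, 0.7]
[-1.6, 66.9, 6.8]
```

View pics/c7.png

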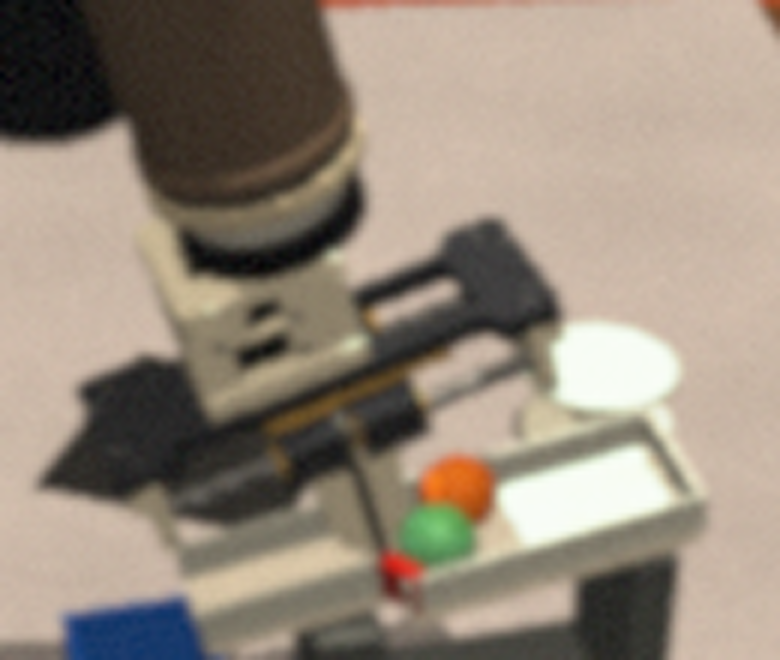

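View pics/c8.png

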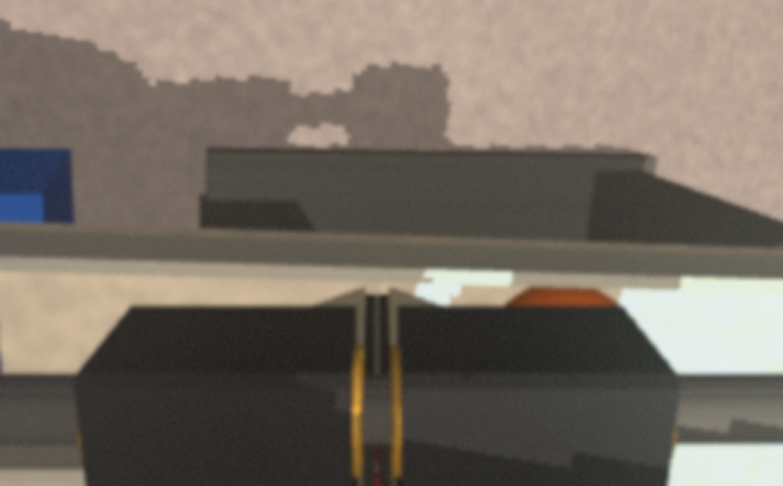

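```bash
python3 -m pendant '[[[1,4,0.5,0,0,0,1],[1,9,1,0,0,0,1],[0.5,15,1.5,0,0,0,1],[0.5,21,2.1,0,0,0,1],[0,27,2.7,0,0,0,1],[0,33,3.3,0,0,0,1],[0,39,4,0,0,0,1],[-0.5,45,4.6,0,0,0,1],[-0.5,51,5.2,0,0,0,1],[-1,57,5.8,0,0,0,1],[-1,63,6.4,0,0,0,1],[-1,67,6.8,0,0,0,1],[-1,67,6.8,0,0,0,1],[-1,67,6.8,0,0,0,1]]]' 20
python3 - <<'E'
from h import *
s=st()
cv2.imwrite("pics/s3.png",get_image("side")[:,:,::-1]);cv2.imwrite("pics/sc3.png",get_image("scene")[:,:,::-1])
crop("pics/s3.png",250,70,130,110,6,"pics/c9.png");crop("pics/sc3.png",270,150,130,110,6,"pics/c10.png")
E
```

```text
clock: 4.72
position: [0.5989, 0.0569, 0.2734]
ee_rot: [1.885, 2.282, 0.3]
force: [0.8, -0.2, -1.3]
width: 0.002
t 4.72 tcp [0.5989 0.0569 0.2734] yaw_y 10.88 down [ 0.2543  0.0482 -0.9659] F [ 0.81 -0.17 -1.29] w 0.002 j [-0.45  0.49  0.37  1.93 -0.37  0.52  0.35]
```

View pics/c9.png

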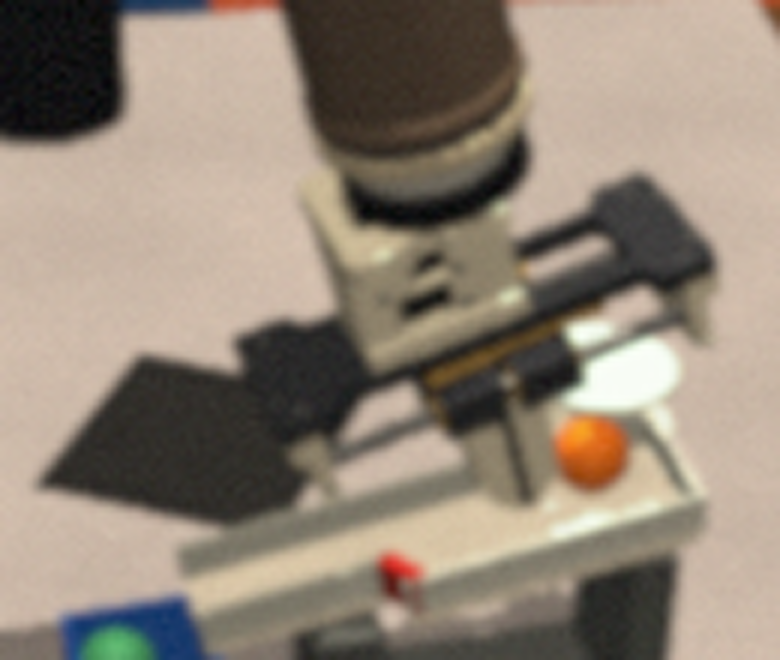

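View pics/c10.png

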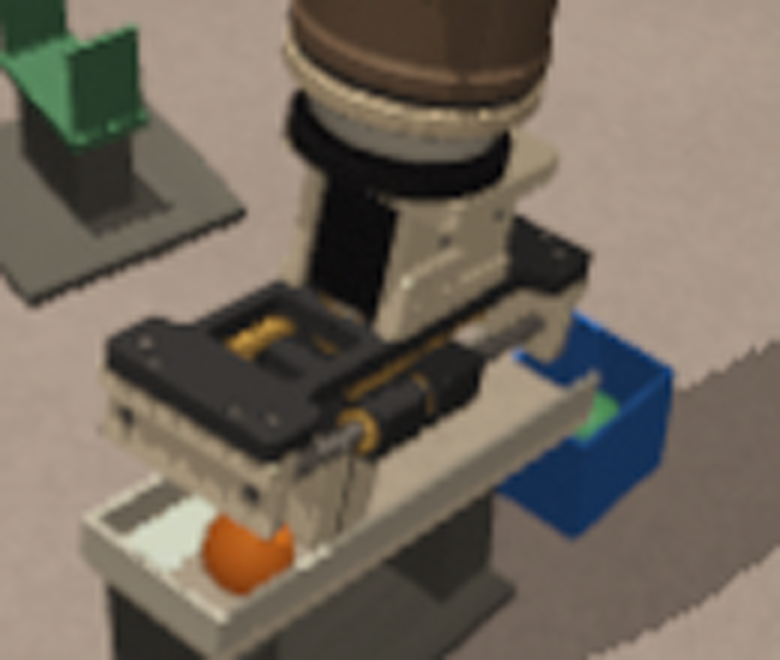

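```bash
python3 -m pendant '[[[0,-3,-0.3,0,0,0,1],[0.5,-9,-0.8,0,0,0,1],[0.7,-15,-1.4,0,0,0,1],[1,-21,-1.9,0,0,0,1],[1.3,-27,-2.4,0,0,0,1],[1.6,-33,-3,0,0,0,1],[1.8,-39,-3.5,0,0,0,1],[2,-45,-4.1,0,0,0,1],[2.4,-51,-4.6,0,0,0,1],[2.7,-57,-5.1,0,0,0,1],[3,-63,-5.7,0,0,0,1],[3.3,-69,-6.2,0,0,0,1],[3.6,-75,-6.8,0,0,0,1],[3.9,-81,-7.3,0,0,0,1],[4.2,-87,-7.8,0,0,0,1],[4.5,-93,-8.4,0,0,0,1],[4.8,-99,-8.9,0,0,0,1],[5.1,-105,-9.5,0,0,0,1],[5.3,-111,-10,0,0,0,1],[5.4,-115,-10.4,0,0,0,1]]]' 20
python3 - <<'E'
from h import *
s=st()
cv2.imwrite("pics/s4.png",get_image("side")[:,:,::-1])
crop("pics/s4.png",230,70,150,130,5,"pics/c11.png")
E
```

```text
clock: 7.32
position: [0.4859, 0.0407, 0.2537]
ee_rot: [1.885, 2.282, 0.3]
force: [0.4, 0.4, 0.0]
width: 0.002
t 7.33 tcp [0.4859 0.0407 0.2537] yaw_y 10.89 down [ 0.2544  0.0482 -0.9659] F [0.36 0.39 0.02] w 0.002 j [-0.46  0.37  0.34  2.21 -0.38  0.34  0.38]
```

View pics/c11.png

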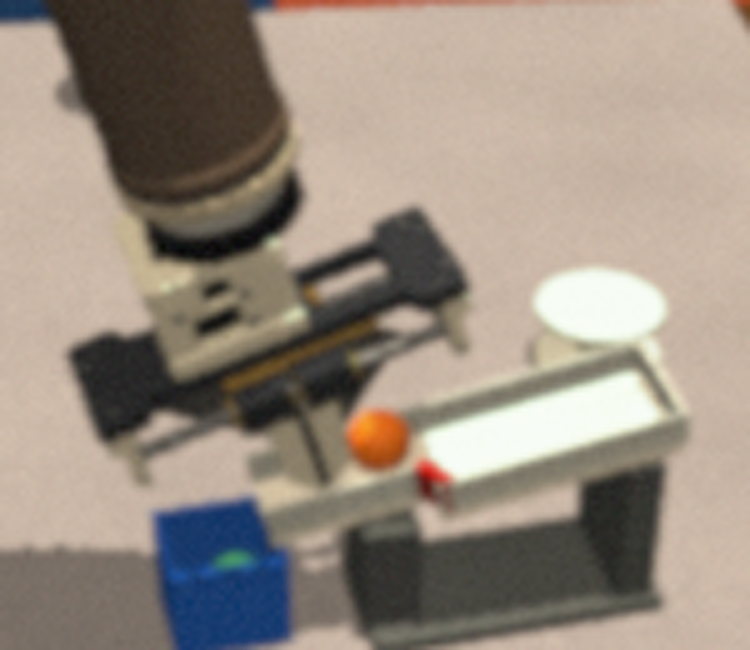

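The orange ball followed and is now held in the spout, with the green ball in the cup. I'll lift the pusher clear.

```bash
python3 -m pendant '[[[0,-2,-40,0,0,0,1],[0,-2,-95,0,0,0,1],[0,-2,-140,0,0,0,1],[0,0,-140,0,0,0,1],[0,0,-140,0.13,0,0,0],[0,0,-140,0.262,0,0,-1],[0,0,-140,0.262,0,0,-1],[0,0,-140,0.262,0,0,-1],[0,0,-140,0.262,0,0,-1]]]' 20
python3 - <<'E'
from h import *
s=st()
cv2.imwrite("pics/s5.png",get_image("side")[:,:,::-1]);cv2.imwrite("pics/sc5.png",get_image("scene")[:,:,::-1]);s=arm.observe();cv2.imwrite("pics/w5.png",get_image("wrist")[:,:,::-1])
a=cv2.imread("pics/s5.png")[120:220,240:380];b=cv2.imread("pics/sc5.png")[170:270,270:410]
cv2.imwrite("pics/c12.png",cv2.resize(np.hstack([a,b]),None,fx=2.8,fy=2.8,interpolation=cv2.INTER_CUBIC))
print(proj("wrist",[.4749,.0366,.058],s))
E
```

```text
clock: 8.5
position: [0.4504, 0.0338, 0.3888]
ee_rot: [2.001, 2.421, 0.001]
force: [1.2, 0.7, 0.5]
width: 0.496
t 8.5 tcp [0.4504 0.0338 0.3888] yaw_y 10.86 down [ 1.4e-03 -2.0e-04 -1.0e+00] F [1.19 0.71 0.51] w 0.496 j [-0.69  0.17  0.58  2.03 -0.11  0.97  0.14]
[339.4054192  187.50289953]
```

View pics/c12.png

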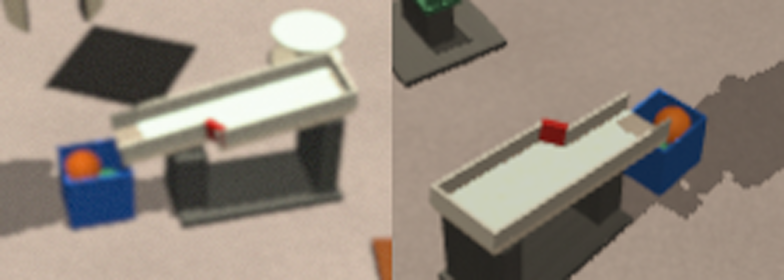

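View pics/w5.png

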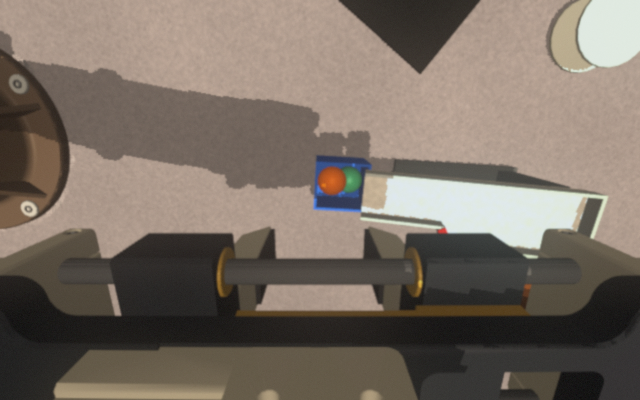

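Run:
```python
from h import *
crop("pics/w5.png",295,140,110,85,7,"pics/c13.png")
```

```text
(no output)
```

View pics/c13.png

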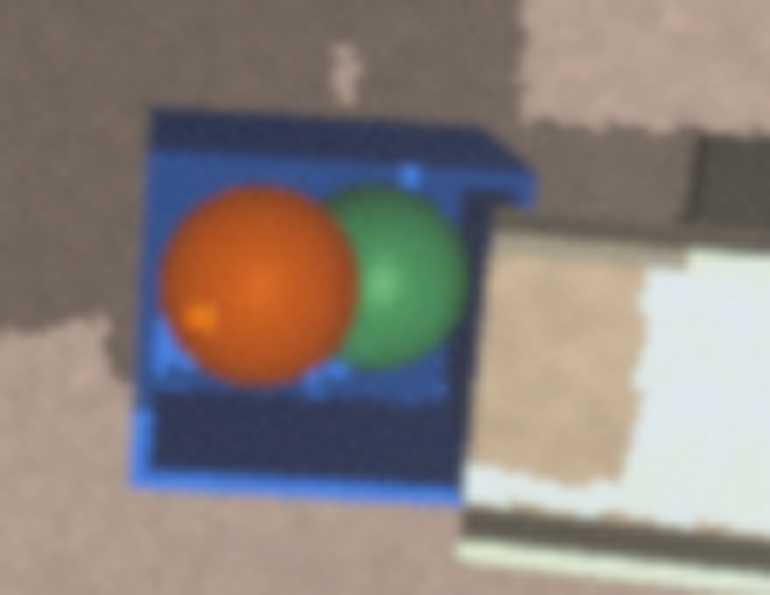

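Run:
```python
from h import *
from scipy.optimize import least_squares
s=arm.observe()
hx,hy=.031,.028
pts=[((149,152),(-hx,hy,.058)),((537,175),(hx,hy,.058)),((130,488),(-hx,-hy,.058)),((152,107),(-hx,hy,0)),((482,128),(hx,hy,0))]
f=lambda p:np.array([(p[0]+.5)/7-.5+295,(p[1]+.5)/7-.5+140])
def res(q): return np.concatenate([proj("wrist",R.from_euler('z',q[2]).as_matrix()@np.array(l)+[q[0],q[1],0],s)-f(p) for p,l in pts])
r=least_squares(res,[.475,.037,.137]);print(r.x.round(4),np.degrees(r.x[2]),r.fun.round(1))
st()
```

```text
[0.4774 0.0371 0.1299] 7.442348783525648 [-0.1 -0.   0.3  0.  -0.2  0.2 -0.1 -0.   0.1 -0.2]
t 8.65 tcp [0.4505 0.0339 0.389 ] yaw_y 10.87 down [ 1.e-03 -2.e-04 -1.e+00] F [-0.28 -0.93 -0.45] w 0.63 j [-0.69  0.17  0.58  2.03 -0.11  0.97  0.14]
```

Run:
```python
from h import *
rel([(.469,.036,.16),(.469,.036,.050)],Rtool(97.5),.159)
```

```text
rot [0.0005, 0.001, -1.5119] z [ 0.  0. -1.]
[-1.4, 18.5, 70.1]
[-1.4, 18.4, 180.1]
```

```bash
python3 -m pendant '[[[0,9,10,0,0,-0.18,-1],[0,18,20,0,0,-0.36,-1],[0,18.5,35,0,0,-0.54,-1],[-1,18.5,50,0,0,-0.72,-1],[-1.4,18.5,70,0,0,-0.9,-1],[-1.4,18.5,70,0,0,-1.08,-1],[-1.4,18.5,70,0,0,-1.26,-1],[-1.4,18.5,70,0,0.001,-1.42,-1],[-1.4,18.5,70,0,0.001,-1.512,-1],[-1.4,18.5,70,0,0.001,-1.512,-1],[-1.4,18.5,70,0,0.001,-1.512,-1]]]' 20
python3 - <<'E'
from h import *
st()
rel([(.469,.036,.16),(.469,.036,.050)],Rtool(97.5),.159)
s=arm.observe();cv2.imwrite("pics/w6.png",get_image("wrist")[:,:,::-1])
E
```

```text
clock: 10.02
position: [0.4691, 0.036, 0.3191]
ee_rot: [0.202, -3.135, 0.0]
force: [0.5, 0.1, 0.6]
width: 1.001
t 10.03 tcp [0.4691 0.036  0.3191] yaw_y 97.38 down [-2.e-04 -1.e-04 -1.e+00] F [0.46 0.07 0.59] w 1.001 j [-0.39  0.29  0.25  2.06 -0.1   0.8   1.62]
rot [-0.0, -0.0002, -0.002] z [ 0.  0. -1.]
[0.1, 0.0, 0.1]
[0.1, 0.0, 110.1]
```

View pics/w6.png

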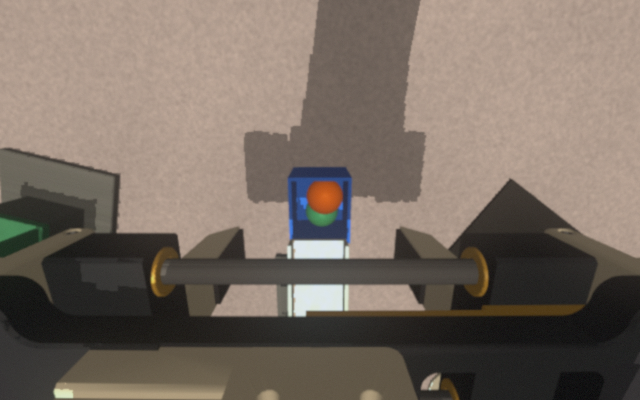

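```bash
python3 -m pendant '[[[0,0,40,0,0,0,-1],[0,0,75,0,0,0,-1],[0,0,95,0,0,0,-1],[0,0,106,0,0,0,-1],[0,0,110,0,0,0,-1],[0,0,110,0,0,0,-1]]]' 20
python3 - <<'E'
from h import *
st()
cv2.imwrite("pics/s7.png",get_image("side")[:,:,::-1])
crop("pics/s7.png",200,90,180,120,4.4,"pics/c14.png")
E
```

```text
clock: 10.82
position: [0.4693, 0.0361, 0.2093]
ee_rot: [0.205, -3.135, 0.0]
force: [0.3, -0.3, 0.5]
width: 0.999
t 10.82 tcp [0.4693 0.0361 0.2093] yaw_y 97.49 down [-1.e-04 -1.e-04 -1.e+00] F [ 0.27 -0.26  0.51] w 0.999 j [-0.34  0.47  0.2   2.16 -0.18  0.53  1.69]
```

View pics/c14.png

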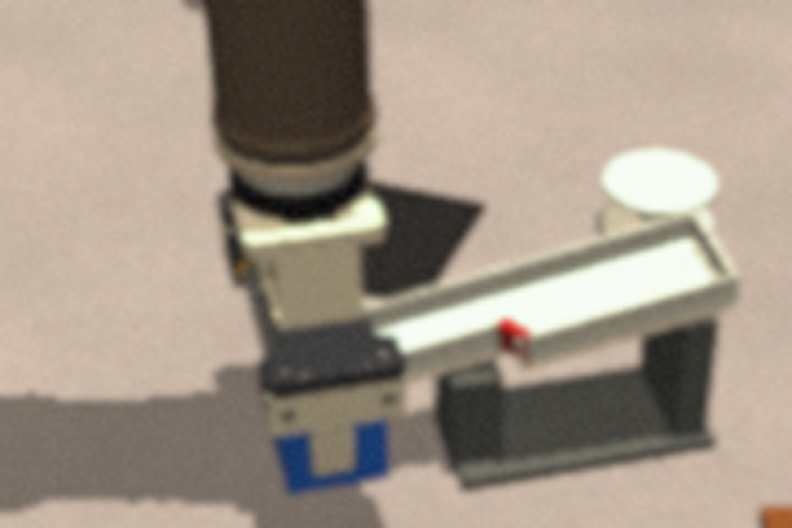

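```bash
python3 -m pendant '[[[0,0,0,0,0,0,0],[0,0,0,0,0,0,0.6],[0,0,0,0,0,0,0.6],[0,0,0,0,0,0,0.6],[0,0,0,0,0,0,1],[0,0,0,0,0,0,1],[0,0,-1,0,0,0,1],[0,0,-2,0,0,0,1],[3,0,-2,0,0,0,1],[8,0,-2,0,0,0,1],[14,0,-2,0,0,0,1],[21,0,-2,0,0,0,1],[28,0,-2,0,0,0,1],[35,0,-2,0,0,0,1],[41,0,-2,0,0,0,1],[45,0,-2,0,0,0,1],[46,0,-6,0,0,0,1],[46,0,-12,0,0,0,1],[46,0,-18,0,0,0,1],[46,0,-24,0,0,0,1]]]' 18
python3 - <<'E'
from h import *
st()
cv2.imwrite("pics/s8.png",get_image("side")[:,:,::-1])
crop("pics/s8.png",200,90,180,120,4.4,"pics/c15.png")
cv2.imwrite("pics/w8.png",get_image("wrist")[:,:,::-1])
E
```

```text
clock: 13.38
position: [0.4237, 0.0301, 0.2336]
ee_rot: [0.206, -3.135, 0.0]
force: [0.3, 0.3, -2.3]
width: 0.611
t 13.38 tcp [0.4237 0.0301 0.2336] yaw_y 97.51 down [-1.e-04 -0.e+00 -1.e+00] F [ 0.28  0.26 -2.26] w 0.611 j [-0.37  0.37  0.21  2.24 -0.15  0.54  1.66]
```

View pics/c15.png

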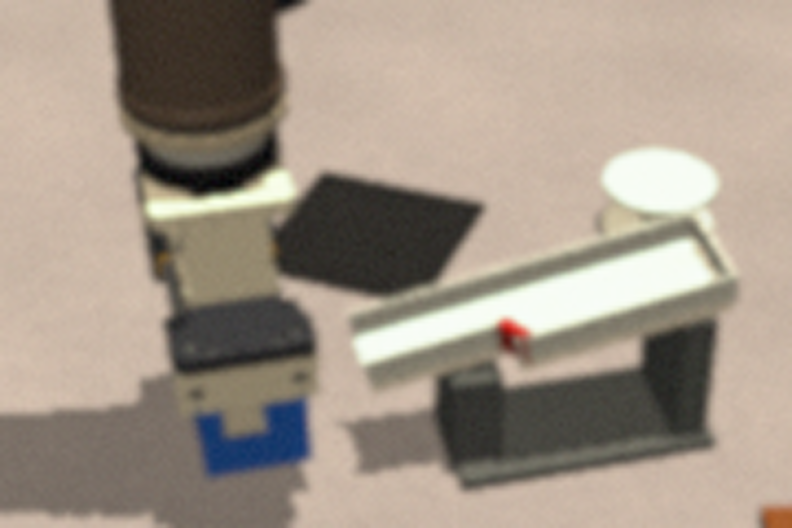

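View pics/w8.png

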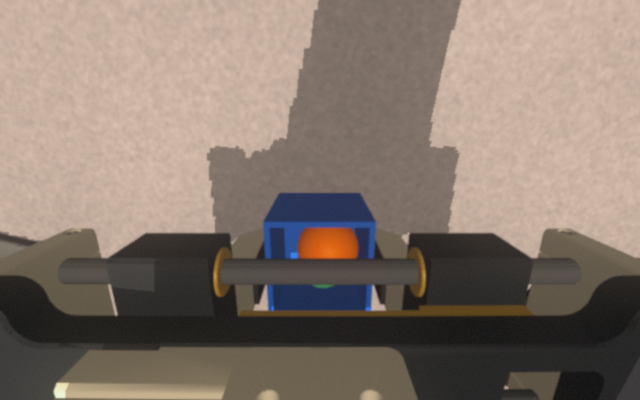

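Run:
```python
from h import *
rel([(.509,.265,.26),(.509,.265,.2143),(.509,.265,.2130)],Rtool(97.5),0)
```

```text
rot [0.0001, 0.0008, 0.0003] z [ 0.  0. -1.]
[-115.2, 221.7, -26.1]
[-115.2, 221.7, 19.6]
[-115.2, 221.7, 20.9]
```

```bash
python3 -m pendant '[[[-5,10,-8,0,0,0,1],[-16,30,-20,0,0,0,1],[-31,60,-26,0,0,0,1],[-47,90,-26,0,0,0,1],[-62,120,-26,0,0,0,1],[-78,150,-26,0,0,0,1],[-92,178,-26,0,0,0,1],[-104,200,-26,0,0,0,1],[-112,215,-24,0,0,0,1],[-115,221.5,-18,0,0,0,1],[-115,221.5,-10,0,0,0,1],[-115,221.5,-1,0,0,0,1],[-115,221.5,7,0,0,0,1],[-115,221.5,13,0,0,0,1],[-115,221.5,17,0,0,0,1],[-115,221.5,19,0,0,0,1],[-115,221.5,20,0,0,0,1],[-115,221.5,20.6,0,0,0,1],[-115,221.5,20.6,0,0,0,1]]]' 18
python3 - <<'E'
from h import *
st()
cv2.imwrite("pics/s9.png",get_image("side")[:,:,::-1]);cv2.imwrite("pics/sc9.png",get_image("scene")[:,:,::-1])
a=cv2.imread("pics/s9.png")[70:180,220:350];b=cv2.imread("pics/sc9.png")[200:310,360:490]
cv2.imwrite("pics/c16.png",cv2.resize(np.hstack([a,b]),None,fx=3,fy=3,interpolation=cv2.INTER_CUBIC))
E
```

```text
clock: 15.85
position: [0.5086, 0.2646, 0.2131]
ee_rot: [0.206, -3.135, -0.0]
force: [-3.0, -2.4, 4.6]
width: 0.611
t 15.85 tcp [0.5086 0.2646 0.2131] yaw_y 97.5 down [-4.e-04  2.e-04 -1.e+00] F [-2.98 -2.38  4.59] w 0.611 j [-0.71  0.58  0.2   1.9  -0.17  0.67  1.29]
```

View pics/c16.png

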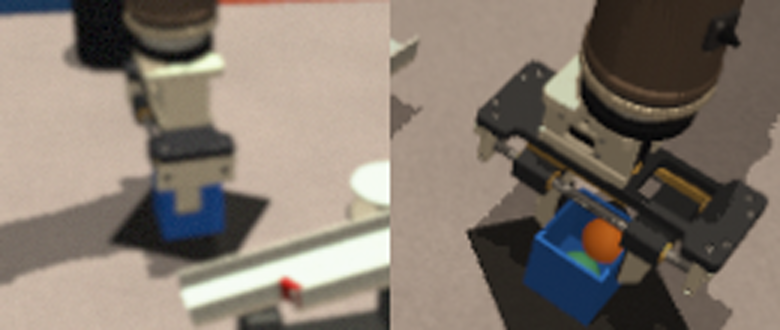

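```bash
python3 -m pendant '[[[0,0,0,0,0,0,0],[0,0,0,0,0,0,-1],[0,0,0,0,0,0,-1],[0,0,0,0,0,0,-1],[0,0,0,0,0,0,-1],[0,0,-20,0,0,0,-1],[0,0,-60,0,0,0,-1],[-4,0,-100,0,0,0.18,-1],[-8,0,-110,0,0,0.36,-1],[-8,0,-110,0,0,0.54,-1],[-8,0,-110,0,0,0.72,-1],[-8,0,-110,0,0,0.9,-1],[-8,0,-110,0,0,1.08,-1],[-8,0,-110,0,0,1.26,-1],[-8,0,-110,0,0,1.43,-1],[-8,0,-110,0,0,1.571,-1],[-8,0,-110,0,0,1.571,-1],[-8,0,-110,0,0,1.571,-1]]]' 18
python3 - <<'E'
from h import *
s=st()
cv2.imwrite("pics/w10.png",get_image("wrist")[:,:,::-1])
print(proj("wrist",[.5165,.2656,.062],s))
rel([(.5165,.2656,.042)],Rtool(7.5),.159,s)
E
```

```text
clock: 18.2
position: [0.5165, 0.2658, 0.3223]
ee_rot: [-2.067, -2.365, 0.001]
force: [-0.3, 0.0, 0.6]
width: 1.0
t 18.2 tcp [0.5165 0.2658 0.3223] yaw_y 7.69 down [-6.e-04 -3.e-04 -1.e+00] F [-0.27  0.04  0.56] w 1.0 j [-1.02  0.5   0.66  1.82 -0.37  0.94 -0.07]
[318.1172123  204.32028601]
rot [-0.0007, 0.0002, 0.0033] z [ 0.  0. -1.]
[-0.2, 0.1, 121.3]
```

View pics/w10.png

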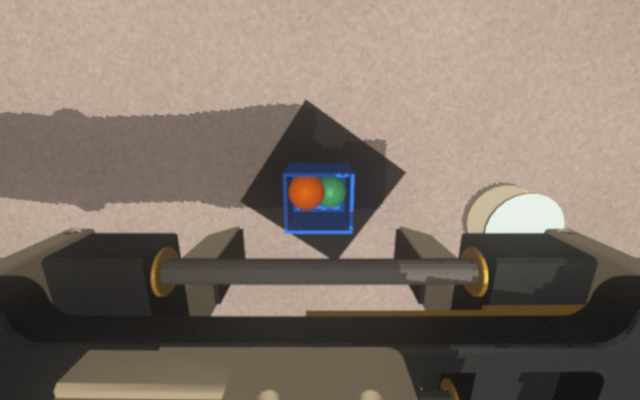

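The cup stands on the mat with both balls in it, its rim centre at (319.5,203.5) against a predicted (318,204). I'll descend and grip it across the long side.

```bash
python3 -m pendant '[[[0,0,45,0,0,0.003,-1],[0,0,85,0,0,0.003,-1],[0,0,108,0,0,0.003,-1],[0,0,118,0,0,0.003,-1],[0,0,121,0,0,0.003,-1],[0,0,121,0,0,0.003,0],[0,0,121,0,0,0.003,0.4],[0,0,121,0,0,0.003,0.4],[0,0,121,0,0,0.003,1],[0,0,121,0,0,0.003,1],[0,0,121,0,0,0.003,1],[0,0,118,0,0,0.003,1],[0,0,110,0,0,0.003,1],[0,0,95,0,0,0.003,1],[0,0,75,0,0,0.003,1],[0,0,50,0,0,0.003,1],[0,0,20,0,0,0.003,1],[0,0,-10,0,0,0.003,1],[0,0,-35,0,0,0.003,1],[0,0,-40,0,0,0.003,1]]]' 18
python3 - <<'E'
from h import *
s=st()
L=(.5318,-.2485)
rel([(L[0],L[1],s["position"][2])],Rtool(-6.9),0,s)
E
```

```text
clock: 20.75
position: [0.517, 0.2655, 0.3646]
ee_rot: [2.075, 2.358, 0.005]
force: [0.3, -0.2, -3.4]
width: 0.678
t 20.75 tcp [0.517  0.2655 0.3646] yaw_y 7.31 down [ 0.0023  0.0019 -1.    ] F [ 0.26 -0.16 -3.4 ] w 0.678 j [-1.05  0.46  0.69  1.78 -0.34  1.03 -0.1 ]
rot [0.0023, -0.0018, 0.248] z [ 0.  0. -1.]
[-511.7, -50.7, -0.9]
```

```bash
python3 -m pendant '[[[-10,-1,0,0,0,0.004,1],[-30,-3,0,0,0,0.013,1],[-60,-6,0,0,0,0.025,1],[-100,-10,0,0,0,0.043,1],[-142,-15,0,0,0,0.06,1],[-184,-19,0,0,0,0.078,1],[-226,-23,0,0,0,0.096,1],[-268,-28,0,0,0,0.114,1],[-310,-32,0,0,0,0.132,1],[-352,-36,0,0,0,0.15,1],[-394,-41,0,0.001,-0.001,0.168,1],[-436,-45,0,0.001,-0.001,0.185,1],[-478,-49,-1,0.002,-0.001,0.203,1],[-518,-53,-1,0.002,-0.002,0.22,1],[-549,-57,-1,0.002,-0.002,0.234,1],[-570,-59,-1,0.002,-0.002,0.243,1],[-580,-60,-1,0.002,-0.002,0.247,1],[-583,-60,-1,0.002,-0.002,0.248,1],[-583,-60,-1,0.002,-0.002,0.248,1]]]' 18
python3 - <<'E'
from h import *
s=st()
cv2.imwrite("pics/w11.png",get_image("wrist")[:,:,::-1])
def lp(l): return R.from_euler('z',-.1203).as_matrix()@np.array(l)+[.5318,-.2485,0]
for l in [(.018,.038,.12),(-.018,.038,.12),(.018,-.038,.12),(-.018,-.038,.12),(.02,.04,.07),(.06,.06,.01),(-.06,.06,.01),(-.06,-.06,.01),(.06,-.06,.01)]: print(l,proj("wrist",lp(l),s).round(1))
E
```

```text
clock: 23.12
position: [0.5312, -0.3198, 0.3632]
ee_rot: [-2.35, -2.084, 0.005]
force: [0.8, 1.1, -3.2]
width: 0.676
t 23.12 tcp [ 0.5312 -0.3198  0.3632] yaw_y -6.87 down [-0.0028 -0.0015 -1.    ] F [ 0.8   1.11 -3.19] w 0.676 j [-0.05  0.55  0.78  1.68 -0.42  1.09  0.73]
(0.018, 0.038, 0.12) [332.5  67.6]
(-0.018, 0.038, 0.12) [283.1  67.6]
(0.018, -0.038, 0.12) [331.3 170.8]
(-0.018, -0.038, 0.12) [286.2 170.8]
(0.02, 0.04, 0.07) [332.3  74.9]
(0.06, 0.06, 0.01) [367.   63.4]
(-0.06, 0.06, 0.01) [256.3  63.3]
(-0.06, -0.06, 0.01) [262.1 172.6]
(0.06, -0.06, 0.01) [362.4 172.7]
```

View pics/w11.png

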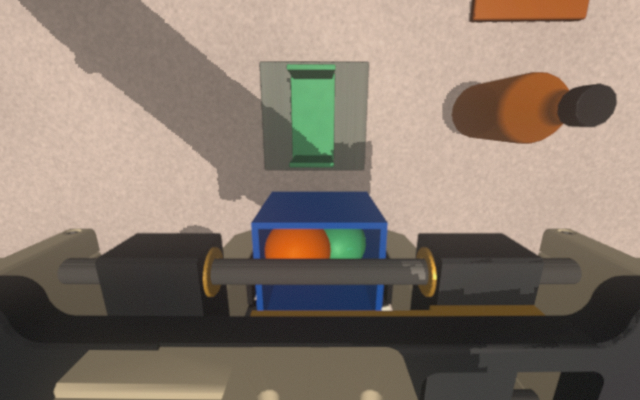

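Run:
```python
from h import *
crop("pics/w11.png",250,50,130,135,5.5,"pics/c17.png")
```

```text
(no output)
```

View pics/c17.png

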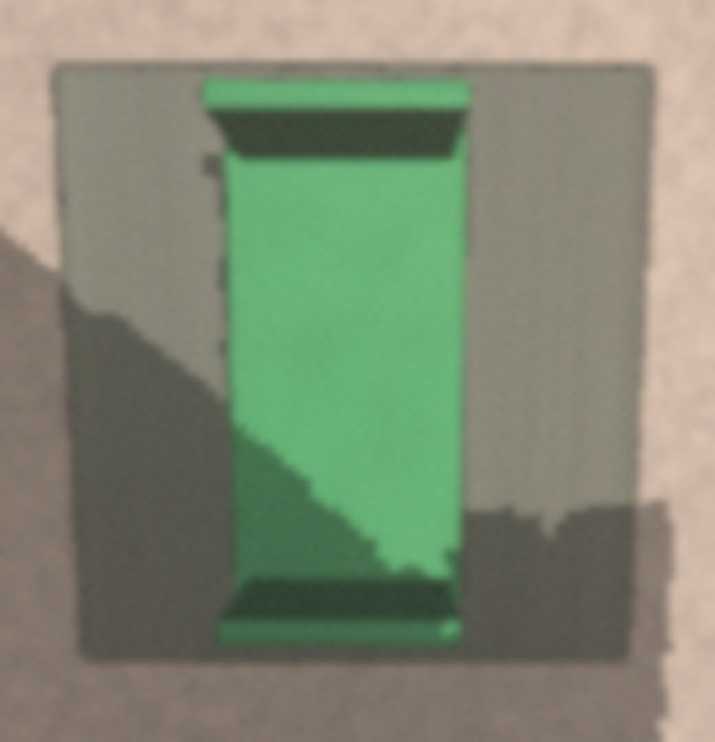

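Run:
```python
from h import *
from scipy.optimize import least_squares
s=arm.observe()
f=lambda p:np.array([(p[0]+.5)/5.5-.5+250,(p[1]+.5)/5.5-.5+50])
pts=[((203,80),(-.018,.038,.12)),((470,80),(.018,.038,.12)),((217,645),(-.018,-.038,.12)),((462,645),(.018,-.038,.12)),
((209,108),(-.018,.034,.12)),((466,108),(.018,.034,.12)),((224,618),(-.018,-.034,.12)),((461,618),(.018,-.034,.12)),
((53,65),(-.06,.06,.01)),((655,65),(.06,.06,.01)),((82,660),(-.06,-.06,.01)),((628,660),(.06,-.06,.01))]
for q3 in (0,1):
    def res(q): return np.concatenate([proj("wrist",R.from_euler('z',q[2]).as_matrix()@np.array(l)+[q[0],q[1],(q[3] if q3 else 0)],s)-f(p) for p,l in pts])
    r=least_squares(res,[.53,-.25,-.12,0][:3+q3]);print(r.x.round(4),np.degrees(r.x[2]),r.fun.round(1))
```

```text
[ 0.5346 -0.2456 -0.1195] -6.847603603344325 [-0.4 -0.7  0.7 -0.7 -0.   0.5  0.6  0.5 -1.3  0.2  1.3  0.2 -1.5  0.4
  0.9  0.4 -1.  -0.8  0.6 -0.8 -0.6  0.7  0.7  0.8]
[ 0.5345 -0.2455 -0.1195 -0.0035] -6.845897242508762 [ 0.   0.   0.3  0.   0.3 -0.4  0.3 -0.3 -0.9  0.8  1.   0.8 -1.1 -0.4
  0.5 -0.4 -0.4 -0.3 -0.1 -0.3 -0.1  0.1  0.1  0.2]
```

Run:
```python
from h import *
s=arm.observe();T=R.from_rotvec(s["ee_rot"]).as_matrix()
for l in [(.028,-.031,.1393),(.028,.031,.1393),(.028,-.031,.1973),(.028,.031,.1973)]: print(proj("wrist",s["position"]+T@np.array(l),s).round(1))
crop("pics/w11.png",240,180,160,70,5,"pics/c18.png")
rel([(.5346,-.246,s["position"][2]),(.5346,-.246,.1973+.078),(.5346,-.246,.1973+.071),(.5346,-.246,.1973+.070)],Rtool(-6.85),0,s)
```

```text
[248.3 223.2]
[386.3 223.2]
[269.8 191.4]
[365.6 191.4]
rot [-0.0025, 0.0017, 0.0003] z [ 0.  0. -1.]
[73.3, -5.6, -0.1]
[73.4, -5.4, 87.9]
[73.4, -5.4, 94.9]
[73.4, -5.4, 95.9]
```

View pics/c18.png

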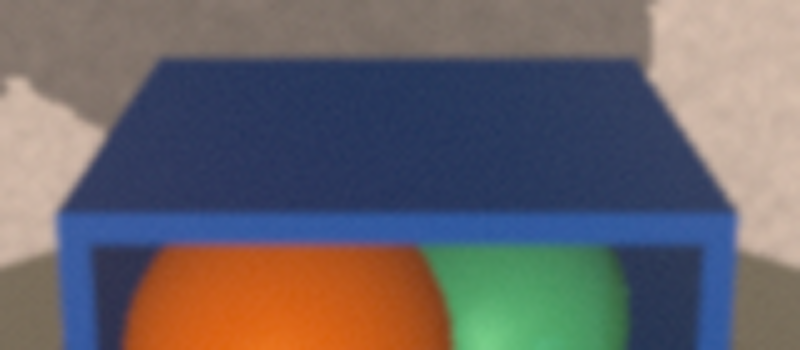

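```bash
python3 -m pendant '[[[5,0,0,0,0,0,1],[16,-1,0,-0.001,0.001,0,1],[30,-2,0,-0.001,0.001,0,1],[45,-4,0,-0.002,0.002,0,1],[58,-5,0,-0.002,0.002,0,1],[68,-6,0,-0.002,0.002,0,1],[73,-6.5,0,-0.002,0.002,0,1],[73.4,-6.5,10,-0.002,0.002,0,1],[73.4,-6.5,25,-0.002,0.002,0,1],[73.4,-6.5,36,-0.002,0.002,0,1],[73.4,-6.5,40,-0.002,0.002,0,1],[73.4,-6.5,40,-0.002,0.002,0,1]]]' 18
python3 - <<'E'
from h import *
s=st()
cv2.imwrite("pics/s12.png",get_image("side")[:,:,::-1]);cv2.imwrite("pics/sc12.png",get_image("scene")[:,:,::-1])
a=cv2.imread("pics/s12.png")[180:310,245:375];b=cv2.imread("pics/sc12.png")[80:210,215:345]
cv2.imwrite("pics/c19.png",cv2.resize(np.hstack([a,b]),None,fx=3,fy=3,interpolation=cv2.INTER_CUBIC))
rel([(.5336,-.246,.1973+.078),(.5336,-.246,.1973+.071),(.5336,-.246,.1973+.069)],Rtool(-6.85),0,s)
E
```

```text
clock: 24.68
position: [0.5335, -0.2468, 0.3229]
ee_rot: [-2.351, -2.083, 0.002]
force: [0.7, 0.5, -2.4]
width: 0.674
t 24.68 tcp [ 0.5335 -0.2468  0.3229] yaw_y -6.91 down [-1.e-03 -4.e-04 -1.e+00] F [ 0.7   0.46 -2.38] w 0.674 j [-0.17  0.54  0.76  1.81 -0.44  0.97  0.65]
rot [-0.0009, 0.0006, -0.0011] z [ 0.  0. -1.]
[0.9, 0.0, 47.6]
[0.9, 0.0, 54.6]
[0.9, 0.0, 56.6]
```

View pics/c19.png

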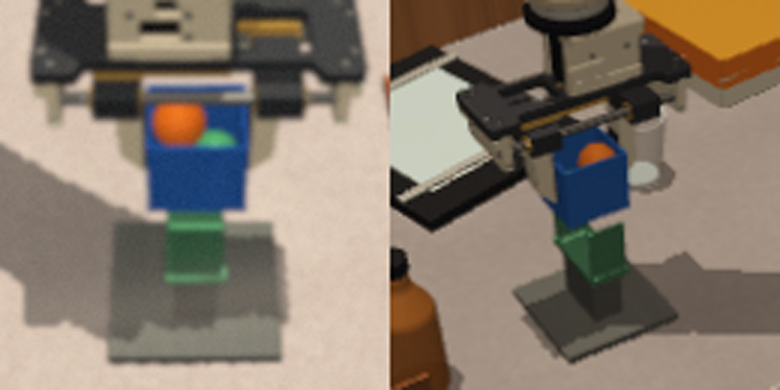

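```bash
python3 -m pendant '[[[0.9,0,4,0,0,0,1],[0.9,0,10,0,0,0,1],[0.9,0,17,0,0,0,1],[0.9,0,24,0,0,0,1],[0.9,0,31,0,0,0,1],[0.9,0,37,0,0,0,1],[0.9,0,42,0,0,0,1],[0.9,0,46,0,0,0,1],[0.9,0,49,0,0,0,1],[0.9,0,51,0,0,0,1],[0.9,0,52,0,0,0,1],[0.9,0,53,0,0,0,1],[0.9,0,53.6,0,0,0,1],[0.9,0,53.6,0,0,0,1]]]' 18
python3 - <<'E'
from h import *
s=st()
cv2.imwrite("pics/s13.png",get_image("side")[:,:,::-1]);cv2.imwrite("pics/sc13.png",get_image("scene")[:,:,::-1])
a=cv2.imread("pics/s13.png")[180:310,245:375];b=cv2.imread("pics/sc13.png")[80:210,215:345]
cv2.imwrite("pics/c20.png",cv2.resize(np.hstack([a,b]),None,fx=3,fy=3,interpolation=cv2.INTER_CUBIC))
E
```

```text
clock: 26.52
position: [0.5337, -0.2457, 0.2697]
ee_rot: [2.351, 2.084, -0.001]
force: [0.3, -0.6, -3.0]
width: 0.674
t 26.52 tcp [ 0.5337 -0.2457  0.2697] yaw_y -6.89 down [-2.e-04 -4.e-04 -1.e+00] F [ 0.29 -0.61 -3.01] w 0.674 j [-0.14  0.6   0.71  1.86 -0.5   0.87  0.7 ]
```

View pics/c20.png

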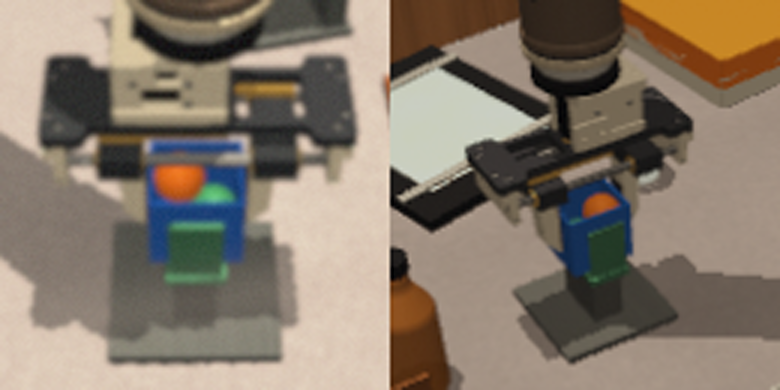

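Still hanging by the force reading (-3 N), about 2 mm above the ledge. I'll lower it in half-millimetre steps.

```bash
python3 -m pendant '[[[0,0,0.5,0,0,0,1],[0,0,0.9,0,0,0,1],[0,0,1.3,0,0,0,1],[0,0,1.3,0,0,0,1]]]' 18; python3 -m pendant '[[[0,0,0.4,0,0,0,1],[0,0,0.8,0,0,0,1],[0,0,0.8,0,0,0,1]]]' 18
```

```text
clock: 27.12
position: [0.5337, -0.2457, 0.2683]
ee_rot: [2.351, 2.084, -0.001]
force: [-0.6, -0.4, -2.8]
width: 0.676
clock: 27.5
position: [0.5337, -0.2458, 0.2678]
ee_rot: [2.351, 2.084, -0.0]
force: [-0.8, 0.9, 1.2]
width: 0.675
```

```bash
python3 -m pendant '[[[0,0,0.3,0,0,0,1],[0,0,0.3,0,0,0,0.2],[0,0,0.3,0,0,0,-0.3],[0,0,0.3,0,0,0,-1],[0,0,0.3,0,0,0,-1],[0,0,0.3,0,0,0,-1],[0,0,0.3,0,0,0,-1]]]' 18
python3 - <<'E'
from h import *
s=st()
cv2.imwrite("pics/s14.png",get_image("side")[:,:,::-1])
crop("pics/s14.png",235,170,150,130,5,"pics/c21.png")
E
```

```text
clock: 28.38
position: [0.5337, -0.2457, 0.2672]
ee_rot: [2.351, 2.084, -0.001]
force: [-0.5, 0.3, -0.4]
width: 0.991
t 28.38 tcp [ 0.5337 -0.2457  0.2672] yaw_y -6.88 down [-3.e-04 -5.e-04 -1.e+00] F [-0.54  0.27 -0.36] w 0.991 j [-0.14  0.61  0.71  1.86 -0.51  0.87  0.7 ]
```

View pics/c21.png

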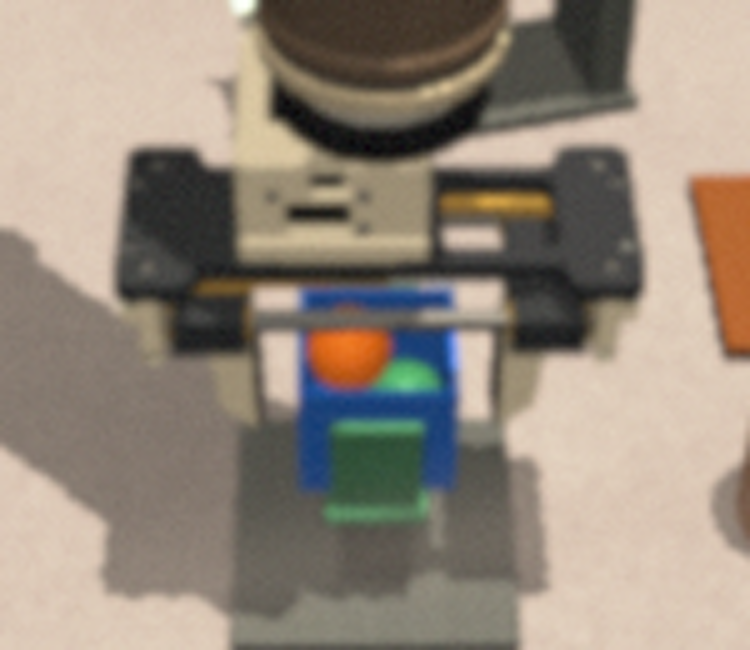

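Released and free. I'll rise straight up, then shift towards -y to look at it.

```bash
python3 -m pendant '[[[0,0,-10,0,0,0,-1],[0,0,-35,0,0,0,-1],[0,0,-70,0,0,0,-1],[0,0,-110,0,0,0,-1],[0,0,-130,0,0,0,-1],[-20,0,-130,0,0,0,-1],[-45,0,-130,0,0,0,-1],[-55,0,-130,0,0,0,-1],[-55,0,-130,0,0,0,-1],[-55,0,-130,0,0,0,-1]]]' 18
python3 - <<'E'
from h import *
s=st();cv2.imwrite("pics/w15.png",get_image("wrist")[:,:,::-1])
cv2.imwrite("pics/s15.png",get_image("side")[:,:,::-1]);cv2.imwrite("pics/sc15.png",get_image("scene")[:,:,::-1])
a=cv2.imread("pics/s15.png")[190:310,245:375];b=cv2.imread("pics/sc15.png")[110:230,215:345];
cv2.imwrite("pics/c22.png",cv2.resize(np.hstack([a,b]),None,fx=3,fy=3,interpolation=cv2.INTER_CUBIC))
crop("pics/w15.png",240,80,160,140,5,"pics/c23.png")
E
```

```text
clock: 29.68
position: [0.5275, -0.2994, 0.3972]
ee_rot: [-2.35, -2.085, 0.0]
force: [0.1, 0.2, 0.1]
width: 0.997
t 29.68 tcp [ 0.5275 -0.2994  0.3972] yaw_y -6.84 down [-5.e-04  3.e-04 -1.e+00] F [0.09 0.16 0.05] w 0.997 j [-0.11  0.5   0.81  1.68 -0.39  1.14  0.68]
```

View pics/c22.png

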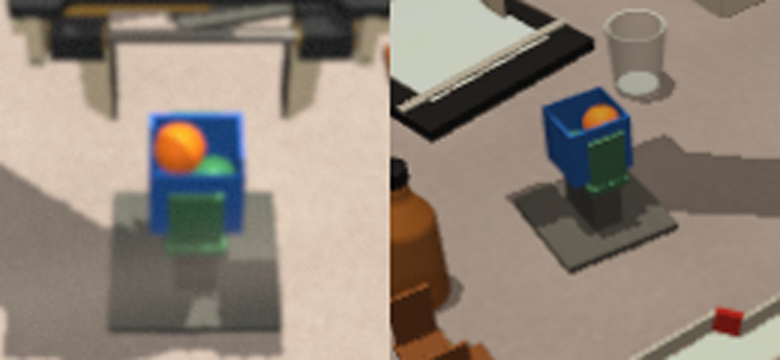

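View pics/c23.png

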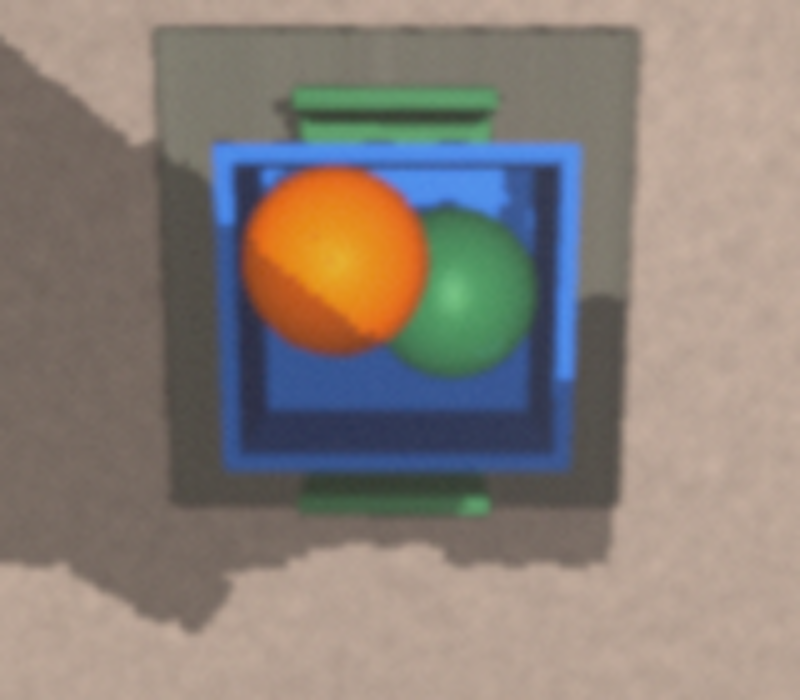

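Run:
```python
from h import *
s=arm.observe()
f=lambda p:np.array([(p[0]+.5)/5-.5+240,(p[1]+.5)/5-.5+80])
r=np.mean([atz("wrist",f(p),.128,s) for p in [(212,143),(582,143),(225,471),(572,471)]],0)
c=np.mean([atz("wrist",f(p),.12,s) for p in [(293,88),(498,88),(299,516),(490,516)]],0)
print(r,c,(r-c)*1000)
a=R.from_euler('z',6.85,degrees=True).apply((r-c)*1000);print("in ledge axes mm",a.round(1))
cv2.imwrite("pics/c24.png",np.vstack([cv2.imread("pics/sc0.png") if 0 else cv2.resize(cv2.imread("pics/scene0.png"),None,fx=.7,fy=.7),cv2.resize(cv2.imread("pics/sc15.png"),None,fx=.7,fy=.7)]))
```

```text
[ 0.53482397 -0.2459179   0.128     ] [ 0.53429329 -0.24620204  0.12      ] [0.53067338 0.28413608 8.        ]
in ledge axes mm [0.5 0.3 8. ]
```

View pics/c24.png

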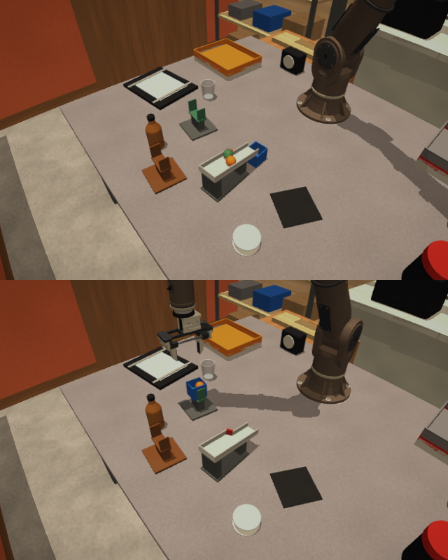

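The cup is within 1 mm of the ledge's centre with both balls in it, and the bottle, reel and beaker haven't moved. Handing in.

```bash
python3 -c "
from cell import arm
arm.sign_off()"
```

```text
the job is handed in; nothing more can be done
```

The job is done and handed in at about 30 s of the 67 s allowed. The sign-off gives no verdict, so what follows rests on my own checks.

- **Marbles:** I pushed the orange one up the slope with the closed fingers and held it until the green one had rolled into the cup. I then let it follow the fingers slowly into the spout and released it. Neither was picked up, and both landed in the cup under the lip.
- **Cup:** I drew it out gripped across its short side, stood it on the mat and let go. I then took it across its long side, set it on the green ledge with only a few newtons of contact, and released it.

**Last checks:**
- **Position:** in the wrist picture the cup was 0.5 mm across and 0.3 mm along from the middle of the ledge.
- **State:** it stood square and upright with both marbles in it, and the gripper was clear.
- **Bystanders:** comparing the first and last scene pictures by eye, the bottle, reel and beaker had not moved.

**Disagreement:** the fixed cameras and the wrist camera differed by about 3 to 4 mm, and I followed the wrist camera for the cup and ledge positions.

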